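# Clamp the cold-chain logger with the one-hand bench clamp

### The arm

A 7-joint arm with a two-finger parallel gripper is mounted at the origin on the work surface. World frame = base frame: x ahead of the robot, y to its left, z up, the work surface at z = 0. Lengths are in m, angles in rad, forces in N, time in s.
With the tool pointing down it reaches from about 0.425 to 0.925 m from the base axis. Payload 6.8 kg.
Tool frame: the origin (TCP) lies midway between the tips of the shut fingers; the grasp point (between the pads) lies 19 mm behind it; z points along the fingers, y is the direction in which the jaws open and shut (so a half turn about z gives the same grasp; the last joint's range is limited). The gripper opens to 85 mm and grips with 20 to 120 N. Pads are 22 mm wide; open, the fingers measure 114 mm over their backs; the gripper's body (76 mm by 85 mm) begins 54 mm behind the grasp point. The pads swing forward as they close: fully open they stand 13 mm farther back than shut.
Start: joints at [1.109, 0.477, 0.022, 1.555, -0.011, 1.109, -0.083], TCP at [0.234, -0.633, 0.231] pointing down, gripper open.
Joint ranges: [-2.96, 2.96], [-0.34, 2.1], [-1.41, 1.46], [0.24, 2.44], [-1.37, 4.51], [0.17, 1.92], [-2.96, 2.96]. Speed limits (rad/s): [2.39, 2.39, 3.14, 3.14, 3.14, 3.14, 3.14].

### API

Orientations are given as a rotation vector (axis times angle).
In Python, from bench import r gives the robot as it stands. The module is installed in compiled form; this text tells all that it offers.
- The arm moves only by the tool play_rows, never from a script. Its argument "plan" is a list of rows, each a list of 7 numbers: the shift along the world's x, y, z in mm, then the turn, a rotation vector about the world's x, y, z in rad, then the finger opening in mm, from 0 to 85.4. A call has 1 to 12 rows; each row is the pose to reach, as a shift and turn from the pose commanded when the call began; what a row does not reach only later rows make up. A row lasts 1/10 s, in which the tool goes at most 50 mm and 8.59 degrees, less where a joint would pass 70% of its speed; a pose out of reach is approached as far as the arm can. A call with a gripper value outside its range is refused whole. The fingers move at their own pace and stop on an object; "grip_force" is the grip in N (left out, the last holds). Time passes only in rows, so rows that repeat a pose let the fingers close. It gives the time, the measured TCP pose, the force and the opening at its end, in the units of the state.
- r.get_obs(): the state, without advancing time (a new reading comes with each control period).
- r.grab_frame(name): name is "scene" or "top" or "wrist"; returns a dict with "color" (400x640x3 uint8, blue, green, red), "z_map" (400x640 float32, m along the optical axis (not along the pixel's ray), 0 where there is no reading), "camera_matrix" (3x3 intrinsics, pixels), "R" (3x3) and "t" (3): a world point X has camera coordinates R X + t. Camera axes: x right, y down, z forward; pixel columns grow to the right and rows downward; lengths in m; the calibration is good to about 2 mm. A picture is of the moment at which its call begins.
- r.hand_in(): hands the job in, once; it reports no verdict.
The state is a dict: "clock": time; "joints": joint angles; "qvel": joint speeds; "tau": joint torques, N m; "tcp_pos": TCP position; "orientation": TCP orientation; "contact_force": force on the tool from outside, world axes, zero at the start; "moment": the same for the moment, N m; "grip_width": finger opening in m.
Only numpy, scipy, OpenCV 4.12 (cv2) and the standard library are available. Lean on these libraries where they do the work, as an engineer would, in place of code of your own. Each camera call takes 0.05 s, during which the arm holds its last target.

### The job

Pull the white temperature logger with the orange cap out of its well, stand it upright on the steel bar of the bench clamp between the blue V jaw and the yellow pad, and let go of it while the pad is still clear of it. Then drive the jaw forward with the trigger only: squeeze the orange trigger to the handle, let it spring right back, and repeat until the yellow pad just holds the logger snug in the V jaw, stopping there so that the sprung pad is not driven in so far that it crushes the logger. Finish with the trigger still squeezed home in the gripper, keeping that hold; do not push the jaw or pad by hand, and leave the marker, carton, spray bottle and cold pack where they are.

Things in the scene. Friction and masses are not known exactly. Their poses are not given: they have to be found in the camera images.
- logger_mid (a point): centre (half-way up) of the logger: upright white round stick, 28 mm diameter, 150 mm tall, 110 g, orange cap at the top, flat foot. z axis along the stick, up. At the start it stands in one of the two wells of the holder, its foot 8 mm above the table and about 88 mm standing out above the well's rim.
- logger: the same logger; this origin is the centre of its foot
- holder: fixed grey base 70 x 150 x 8 mm with two dark round wells (outer diameter 42, inner 34, rim 70 mm above the table) at y = -45 and +45 mm of its own axes; origin at the centre of its underside. Logger and marker stand one in each well.
- clamp: fixed bench clamp, origin on the table. Steel bar 50 mm wide (top 12 mm high) along its y axis, y = -105 to +157 mm; blue V jaw at the -y end, then the sprung yellow pad on the jaw, then a dark housing (y = 65 to 150 mm, 56 mm wide, top 90 mm high) with orange trigger and dark handle standing up from it. Handle: y = 122 to 136 mm, 24 mm wide, top 185 mm high.
- vjaw: fixed blue V jaw of the clamp, bolted to the clamp and with the same origin and axes: its notch opens towards +y, 85 mm high, 66 mm wide, apex of the notch about 16 mm behind the centre of a logger seated in it
- seat (a point): point on top of the bar (12 mm above the table) where the centre of the logger's foot lies when the logger is pressed home in the V jaw (within 3 mm); axes as the clamp. The logger may be stood up to 10 mm from here towards +y; the pad pushes it home.
- squeeze (a point): point 165 mm above the table, half-way between trigger front and handle back when the trigger is squeezed home; fingers close along the clamp's y axis here, one behind the handle and one before the trigger. Axes as the clamp.
- trigger_angle (a joint): trigger angle: 0 let go, 0.267 rad squeezed home on its stop; a spring returns it in about 0.3 s. Squeezing takes 3 to 14 N at 165 mm height. A full squeeze drives the jaw about 7 mm (the first 3 to 10 mm; the ratchet steps by 3.5 mm, so a part squeeze gives less); let it back to below 0.03 rad before the next.
- trigger: orange tab of the trigger, 22 mm wide, 10 mm thick, top 180 mm high; origin on its hinge (clamp y = 105 mm, 105 mm high). Squeezed home it is upright at clamp y = 100 to 110 mm; let go it leans 0.267 rad towards -y. At 165 mm height, trigger front to handle back is 36 mm squeezed home, about 53 mm let go.
- jaw_travel (a joint): how far the jaw has been driven towards the V jaw, 0 to 0.065 m; starts at 0 to 0.02. It stays where it is when the trigger is let go (7.5 N friction). With the pad not pressed in, the pad's face lies at clamp y = 4 mm minus this value.
- jaw: blue moving jaw plate 44 x 8 x 48 mm carrying the sprung pad 20 mm in front of it, with its toothed rod; its origin is the clamp's origin carried along with the jaw
- pad_travel (a joint): how far the sprung pad is pressed back into the jaw, 0 (free) to 0.020 m; 2.5 N to start it, 0.25 N more for each mm. Over 0.013 m the logger counts as crushed. The red pin between pad and jaw plate gets shorter as it is pressed in.
- pad: yellow pad 40 mm wide, 44 mm high (16 to 60 mm above the table), 6 mm thick, on the red pin; its origin is the clamp's origin carried along with the pad
- marker_mid (a point): centre of the blue marker pen with a dark cap, 20 mm diameter, 135 mm tall, standing in the other well: leave alone
- carton: white vial carton with a green band, 50 x 80 x 60 mm, origin under its centre: leave alone
- spray: blue bottle, 56 mm diameter, 140 mm tall, origin under its centre: leave alone
- coldpack: light blue cold pack 70 x 110 x 22 mm lying flat, origin under its centre: leave alone

How it is judged:
On the way, in this order (a step that is already met when the one before it is completed fails the run):
1. the logger stands upright on the bar between the jaws, let go, the pad not yet touching it (z of logger in the frame of clamp between 0.009 and 0.016 m and horizontal distance between logger and seat below 0.022 m and angle between logger's own z axis and vertical below 0.15 rad and contact force between each of the arm, the fingers, pad and logger below 0.05 N and value of joint trigger_angle below 0.1 rad), for 0.2 s.
2. the trigger is squeezed for the first pump (value of joint trigger_angle above 0.2 rad), for 0.05 s.
3. the trigger is let spring back (value of joint trigger_angle below 0.1 rad), for 0.05 s.
4. pumping has brought the pad against the logger (contact force between pad and logger above 0.5 N and value of joint trigger_angle above 0.1 rad), for 0.05 s.
At the end, for the whole second after the job is handed in: Logger on the bar, upright within 0.12 rad, within 10 mm of its seat, pressed by the pad (over 0.5 N) into the V jaw (over 0.4 N), at rest, untouched by the robot; pad pressed in under 13 mm; fingers still press the trigger (over 1 N), held beyond 0.2 rad (z of logger in the frame of clamp between 0.009 and 0.018 m and horizontal distance between logger and seat below 0.01 m and angle between logger's own z axis and vertical below 0.12 rad and contact force between pad and logger above 0.5 N and contact force between vjaw and logger above 0.4 N and value of joint pad_travel below 0.013 m and value of joint trigger_angle above 0.2 rad and contact force between the fingers and trigger above 1 N and contact force between each of the arm, the fingers and logger below 0.05 N and linear speed of logger below 0.02 m/s); the arm keeps its last pose, push and grip.
It fails at once if the logger is crushed: pad driven in more than 13 mm (value of joint pad_travel above 0.013 m).
It fails at once if the robot pushes the jaw or the pad itself (contact force between any of the arm, the fingers and jaw above 1 N or contact force between any of the arm, the fingers and pad above 1 N).
It fails at once if the marker is disturbed (distance of marker_mid from where it was at the start of the episode above 0.03 m).
It fails at once if the carton, spray bottle or cold pack is moved (distance of any of carton, spray, coldpack from where it was at the start of the episode above 0.03 m).
It also fails if it takes over 64 s, if anything falls off the work surface, if the arm or the gripper's body presses on something with over 40 N, if the wrist force passes 120 N, or if a joint passes its speed limit or range.

## Working session

There is one attempt and no reset: what is moved stays moved. The work goes in short steps, Python scripts to look and compute and a tool call to move; the robot and the scene stay as the last step left them, time stands still between calls to the robot, and variables do not carry over. Pictures are saved under pics/ and viewed, and the job is handed in when it is done.

Besides the shell and the picture viewer there is one more tool, called after "Request:" as name(argument=value, ...), one argument or row to a line, values as JSON. play_rows: Moves the arm, as the interface text tells. Its arguments: {"type":"object","properties":{"plan":{"type":"array"},"grip_force":{"type":"number"}},"required":["plan"]}

```bash
mkdir -p pics; cat > h.py <<'E'
import numpy as np, cv2
from bench import r
def snap(name,fn):
    f=r.grab_frame(name); cv2.imwrite('pics/'+fn,f['color']); np.savez('pics/'+fn+'.npz',**f); return f
def pts(f):
    K=f['camera_matrix'];z=f['z_map'];v,u=np.indices(z.shape)
    c=np.stack([(u-K[0,2])/K[0,0]*z,(v-K[1,2])/K[1,1]*z,z],-1)
    return (c-f['t'])@f['R']
def load(fn): return dict(np.load('pics/'+fn+'.npz'))
E
python3 - <<'E'
from h import *
print(r.get_obs())
for n in ['scene','top','wrist']:
    f=snap(n,n+'0.png'); print(n,f['camera_matrix'],f['R'],f['t'])
E
```

```text
{'clock': 0.0, 'joints': array([ 1.10889028,  0.47778404,  0.02233372,  1.55645708, -0.01151297,
        1.10928196, -0.08308592]), 'qvel': array([-0.00032245, -0.00081341, -0.00034926, -0.00117256,  0.00030016,
        0.00231146,  0.00040786]), 'tau': array([ 5.81563181e-04, -5.96450222e+01,  1.60863485e+00, -2.81197232e+01,
        1.25666810e-02,  9.38805286e-03,  1.49435323e-05]), 'tcp_pos': array([ 0.23365661, -0.6326404 ,  0.23033398]), 'orientation': array([-3.09083114e+00, -5.52609529e-01,  6.81095580e-04]), 'contact_force': array([0.28439298, 0.45018302, 1.13835785]), 'moment': array([0.00993673, 0.00977278, 0.03322968]), 'grip_width': 0.08580540030466376}
scene [[444.84210443   0.         326.06329467]
 [  0.         444.84210443 207.3958875 ]
 [  0.           0.           1.        ]] [[ 0.66085752  0.75050919  0.0018141 ]
 [ 0.40150501 -0.3514992  -0.84571983]
 [-0.63408286  0.55962868 -0.53362409]] [-0.36449528 -0.12387857  1.22930051]
top [[440.79861093   0.         322.76100752]
 [  0.         440.79861093 201.65988396]
 [  0.           0.           1.        ]] [[-0.00382598 -0.99998135  0.00475944]
 [-0.9898034   0.00310925 -0.14240634]
 [ 0.14238889 -0.00525576 -0.98979684]] [-0.01621152  0.56750634  1.04751072]
wrist [[288.57537859   0.         317.21864178]
 [  0.         288.57537859 202.10516436]
 [  0.           0.           1.        ]] [[ 0.3453898  -0.93845644 -0.00232187]
 [-0.89667899 -0.330742    0.2942389 ]
 [-0.27689833 -0.09954514 -0.95572908]] [-0.67340591 -0.03701914  0.3804308 ]
```

View pics/scene0.png

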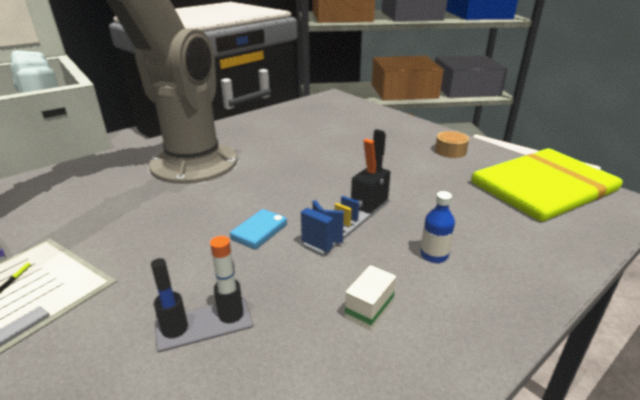

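View pics/top0.png

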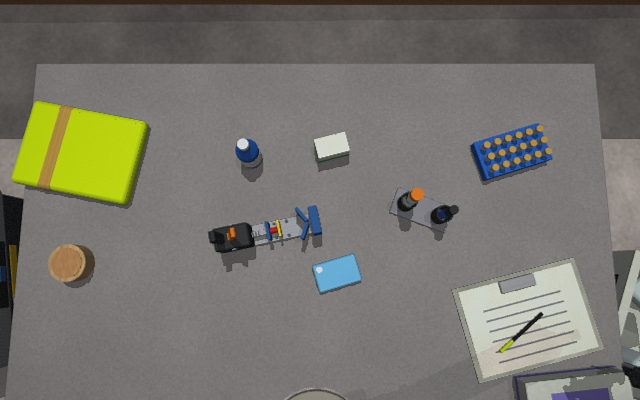

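View pics/wrist0.png

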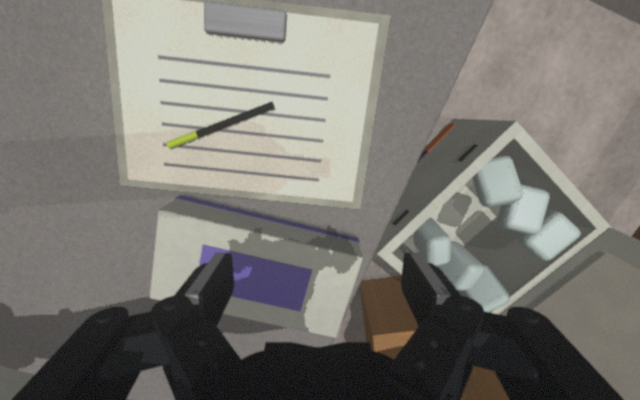

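The scene view has the logger's cap at (221,243), the marker at (165,290) and the clamp at about (300–390, 130–250). The top view has the cap at (417,194), the V jaw at (315,220), the pad at (280,229) and the housing at (232,237). I'll measure all of these next.

```bash
python3 - <<'E'
from h import *
for n in ['top','scene']:
    f=load(n+'0.png'); P=pts(f); hsv=cv2.cvtColor(f['color'],cv2.COLOR_BGR2HSV)
    H,S,V=[hsv[...,i].astype(int) for i in range(3)]
    ws=(f['z_map']>0)&(P[...,0]>.3)&(P[...,0]<.85)&(abs(P[...,1])<.6)&(P[...,2]>0.005)&(P[...,2]<.25)
    for nm,m in dict(orange=(H<14)&(S>150)&(V>120),blue=(H>100)&(H<125)&(S>130),yellow=(H>20)&(H<32)&(S>130)).items():
        k=(m&ws).astype(np.uint8); c,l,st,ce=cv2.connectedComponentsWithStats(k)
        for i in range(1,c):
            if st[i,4]<12: continue
            q=P[l==i]; print(n,nm,st[i],np.median(q,0).round(4),q.min(0).round(3),q.max(0).round(3))
    # height histogram for clamp bar etc
    # clamp axis: bar
f=load('top0.png');P=pts(f)
reg=(P[...,0]>.4)&(P[...,0]<.6)&(P[...,1]>-.05)&(P[...,1]<.28)&(P[...,2]>.006)&(f['z_map']>0)
for lo,hi,nm in [(.008,.016,'bar'),(.084,.094,'housing'),(.08,.09,'vjaw'),(.178,.19,'handle')]:
    m=reg&(P[...,2]>lo)&(P[...,2]<hi)
    if nm=='vjaw': m&=P[...,1]<.12
    if nm=='housing': m&=P[...,1]>.12
    q=P[m]; print(nm,len(q)); 
    if len(q)>5:
        print(q.mean(0).round(4),cv2.minAreaRect((q[:,:2]*1000).astype(np.float32)))
E
python3 - <<'E'
import cv2
a=cv2.imread('pics/top0.png')[180:280,180:480];cv2.imwrite('pics/topz.png',cv2.resize(a,(780,260)))
a=cv2.imread('pics/scene0.png')[110:350,140:420];cv2.imwrite('pics/scz.png',cv2.resize(a,(700,600)))
E
```

```text
top orange [411 188  11  10  27] [ 0.5739 -0.217   0.1588] [ 0.56  -0.234  0.156] [ 0.581 -0.212  0.162]
top orange [416 193   8   6  13] [ 0.5645 -0.2283  0.1595] [ 0.558 -0.239  0.156] [ 0.569 -0.224  0.161]
top orange [270 227   8   6  32] [0.4978 0.1035 0.0423] [0.493 0.094 0.038] [0.505 0.111 0.048]
top orange [230 230   5   7  22] [0.4798 0.1741 0.1772] [0.474 0.172 0.172] [0.487 0.181 0.18 ]
top blue [ 471  123   81   58 1617] [ 0.6906 -0.484   0.0307] [ 0.626 -0.599  0.005] [ 0.772 -0.4    0.056]
top blue [236 139  23  23 305] [0.6762 0.1559 0.0963] [0.661 0.138 0.066] [0.712 0.189 0.116]
top blue [295 207  14  33 138] [0.511  0.0278 0.0847] [0.476 0.017 0.019] [0.548 0.048 0.09 ]
top blue [308 206  14  29 245] [0.5175 0.0028 0.0855] [ 0.487 -0.014  0.027] [0.551 0.017 0.091]
top blue [438 209  11  10  54] [ 0.5309 -0.3015  0.0732] [ 0.525 -0.326  0.04 ] [ 0.543 -0.299  0.105]
top blue [265 222   7  18  66] [0.494  0.1144 0.0627] [0.475 0.108 0.03 ] [0.515 0.121 0.069]
top blue [313 254  48  38 747] [ 0.3906 -0.057   0.0224] [ 0.35  -0.109  0.016] [0.439 0.006 0.028]
top yell
[... 2019 characters left out ...]
.7457 0.4881 0.033 ] [0.736 0.471 0.031] [0.755 0.499 0.035]
scene yellow [335 203  16  23 163] [0.5118 0.0898 0.0494] [0.479 0.082 0.017] [0.523 0.113 0.062]
bar 764
[0.5019 0.0822 0.0123] ((460.50714111328125, 100.66692352294922), (127.26756286621094, 280.10076904296875), 11.152582168579102)
housing 631
[0.4783 0.1906 0.0896] ((479.4421081542969, 196.35467529296875), (59.80065155029297, 84.33937072753906), 9.113450050354004)
vjaw 368
[0.5183 0.0117 0.0853] ((517.5452880859375, 17.505271911621094), (73.39452362060547, 51.788272857666016), 11.8604154586792)
handle 88
[0.4759 0.211  0.1835] ((477.9063415527344, 199.28248596191406), (22.698087692260742, 53.176631927490234), 10.331754684448242)
```

View pics/topz.png

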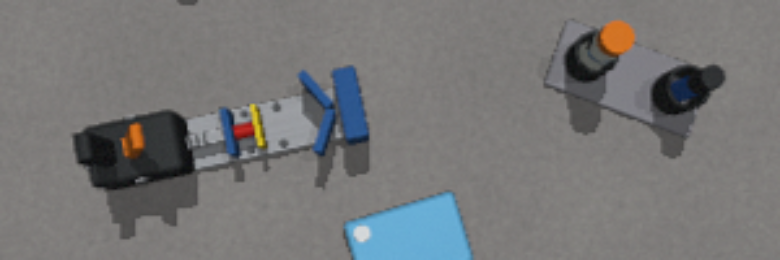

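View pics/scz.png

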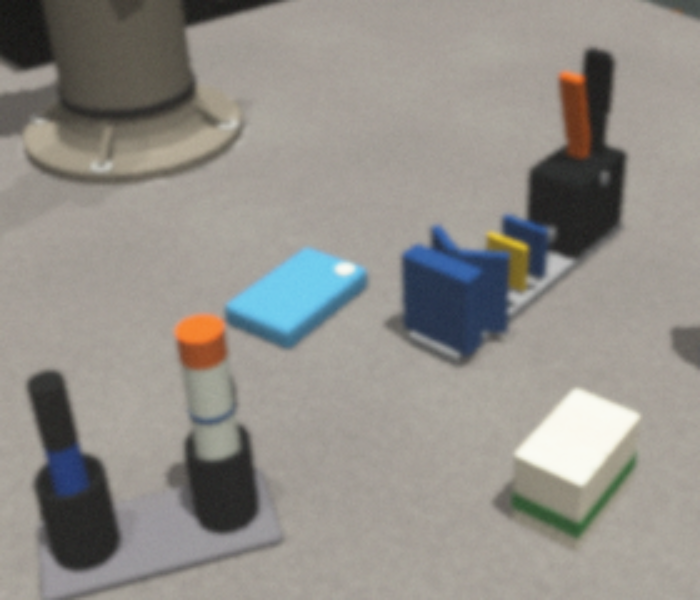

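```bash
cat >> h.py <<'E'
def ray(f,u,v,z):
    K=f['camera_matrix'];d=f['R'].T@np.array([(u-K[0,2])/K[0,0],(v-K[1,2])/K[1,1],1]);o=-f['R'].T@f['t']
    return o+d*(z-o[2])/d[2]
def masks(f):
    hsv=cv2.cvtColor(f['color'],cv2.COLOR_BGR2HSV);H,S,V=[hsv[...,i].astype(int) for i in range(3)]
    return dict(orange=(H<14)&(S>150)&(V>120),blue=(H>100)&(H<125)&(S>130),yellow=(H>20)&(H<32)&(S>130))
E
python3 - <<'E'
from h import *
for n in ['top','scene']:
    f=load(n+'0.png');P=pts(f);m=masks(f)['orange']&(P[...,2]>.15)&(P[...,1]<-.15)
    q=P[m&(P[...,2]>.155)]; print(n,'cap3d',q.mean(0),cv2.minAreaRect((q[:,:2]*1000).astype(np.float32)))
f=load('top0.png');P=pts(f)
m=masks(f)['orange']; m[:180]=0;m[210:]=0;m[:,:400]=0;m[:,430:]=0
v,u=np.where(m);print('ray',ray(f,u.mean(),v.mean(),.157), (u.min(),u.max(),v.min(),v.max()))
# rims z~.07
g=(P[...,0]>.45)&(P[...,0]<.65)&(P[...,1]<-.17)&(P[...,1]>-.37)
q=P[g&(P[...,2]>.004)&(P[...,2]<.012)];print('base',cv2.minAreaRect((q[:,:2]*1000).astype(np.float32)))
q=P[g&(abs(P[...,2]-.07)<.004)];
for s in (q[q[:,1]>-.265],q[q[:,1]<-.265]): print('rim',s.mean(0),len(s))
q=P[g&(P[...,2]>.132)&(P[...,1]<-.265)];print('marker',q.mean(0),len(q))
# clamp: centreline
g=(P[...,0]>.42)&(P[...,0]<.6)&(P[...,1]>-.03)&(P[...,1]<.26)
mk=masks(f)
def rect(nm,k):
    q=P[k]; print(nm,len(q),q.mean(0).round(4),[np.round(x,1) for x in cv2.minAreaRect((q[:,:2]*1000).astype(np.float32))])
z=P[...,2]
rect('housing',g&(z>.087)&(z<.093)&(P[...,1]>.13))
rect('plate',g&mk['blue']&(z>.082)&(P[...,1]<.016)); rect('V',g&mk['blue']&(z>.082)&(P[...,1]>.018)&(P[...,1]<.06))
rect('pad',g&mk['yellow']&(z>.055)); rect('jaw',g&mk['blue']&(z>.055)&(P[...,1]>.1))
rect('handle',g&(z>.18)); rect('trig',g&mk['orange']&(z>.17))
k=g&(z>.009)&(z<.015)&(P[...,1]>.03)&(P[...,1]<.14)&(P[...,0]>.46)
q=P[k]
for y0 in np.arange(.04,.14,.02):
    s=q[abs(q[:,1]-y0)<.008]; print(y0,np.percentile(s[:,0],[2,98]).round(4),len(s))
E
```

```text
top cap3d [ 0.56871826 -0.22423077  0.15893357] ((567.5676879882812, -225.18812561035156), (26.573200225830078, 27.247976303100586), 41.56439208984375)
scene cap3d [ 0.5774149  -0.22961766  0.16354396] ((809.567138671875, -344.5372314453125), (26.489381790161133, 567.659912109375), 63.80613708496094)
ray [ 0.56902508 -0.2246567   0.157     ] (np.int64(411), np.int64(423), np.int64(188), np.int64(200))
base ((550.2220458984375, -269.75244140625), (198.8391876220703, 197.7145538330078), 89.88935089111328)
rim [ 0.56202893 -0.2191074   0.07034705] 66
rim [ 0.53314272 -0.30450111  0.07030875] 84
marker [ 0.53449261 -0.30808576  0.14297966] 82
housing 530 [0.4782 0.1907 0.09  ] [array([479.3, 197. ]), array([55.1, 84.7]), np.float64(11.8)]
plate 224 [0.519  0.0022 0.0857] [array([519.6,   2.6]), array([63.7, 20.5]), np.float64(11.6)]
V 98 [0.515  0.0305 0.0856] [array([514.7,  29.7]), array([72.7, 22.5]), np.float64(12.2)]
pad 39 [0.5021 0.0893 0.06  ] [array([501.7,  89.1]), array([39.,  5.]), np.float64(12.1)]
jaw 53 [0.4949 0.1146 0.0635] [array([495.2, 115. ]), array([41.1,  6.5]), np.float64(10.8)]
handle 75 [0.4744 0.217  0.1843] [array([476.8, 202. ]), array([22.5, 47.5]), np.float64(8.3)]
trig 29 [0.4825 0.1758 0.1773] [array([483.9, 176.5]), array([19.4,  8.4]), np.float64(3.2)]
0.04 [0.4874 0.5335] 87
0.06 [0.4847 0.5327] 108
0.07999999999999999 [0.4798 0.5278] 100
0.09999999999999999 [0.4749 0.5248] 60
0.12 [0.4701 0.5188] 31
```

```bash
cat >> h.py <<'E'
O=np.array([.5013,.0918]);A=np.deg2rad(11.8);CX=np.array([np.cos(A),np.sin(A)]);CY=np.array([-np.sin(A),np.cos(A)])
def toc(p): d=p[...,:2]-O; return np.stack([d@CX,d@CY],-1)
E
python3 - <<'E'
from h import *
f=load('top0.png');P=pts(f);C=toc(P)*1000;z=P[...,2];mk=masks(f)
m=mk['blue']&(z>.08)&(z<.092)&(C[...,1]>-110)&(C[...,1]<-30)&(abs(C[...,0])<50)
c=C[m]
for x in range(-35,40,5):
    s=c[abs(c[:,0]-x)<2.5]; print(x,np.sort(s[:,1]).round(0).astype(int))
a=f['color'][195:255,265:335];cv2.imwrite('pics/vz.png',cv2.resize(a,(700,600),interpolation=cv2.INTER_CUBIC))
E
```

```text
-35 [-58 -57 -55 -55 -53 -53]
-30 [-101  -99  -99  -97  -97  -96  -94  -94  -92  -91  -90  -89  -87  -87
  -86  -85  -85  -82  -82  -61  -58  -58  -56  -56  -53]
-25 [-100 -100  -98  -98  -96  -95  -95  -93  -92  -91  -90  -88  -88  -86
  -86  -84  -83  -83  -64  -62  -62  -61  -59  -57]
-20 [-101  -99  -98  -97  -96  -94  -93  -92  -91  -89  -89  -87  -87  -85
  -84  -82  -82  -81  -65  -65  -63  -63  -61  -60  -60]
-15 [-100  -99  -98  -97  -95  -95  -94  -93  -93  -92  -90  -90  -88  -88
  -86  -85  -83  -83  -81  -69  -68  -66  -66  -64  -64  -61]
-10 [-101 -100  -99  -98  -96  -96  -94  -94  -91  -91  -89  -88  -87  -86
  -84  -84  -82  -82  -72  -72  -70  -70  -69  -67  -67  -65  -65]
-5 [-100 -100  -99  -97  -97  -95  -95  -93  -92  -92  -90  -89  -88  -87
  -85  -85  -83  -83  -76  -73  -73  -71  -71  -69  -68  -68]
0 [-101  -98  -98  -96  -96  -94  -93  -91  -91  -90  -89  -88  -86  -86
  -84  -84  -82  -81  -72  -70  -69]
5 [-101  -99  -99  -97  -96  -95  -94  -92  -92  -89  -87  -87  -85  -84
  -83  -82  -75  -73  -72  -71  -70  -68  -68  -66]
10 [-100 -100  -98  -97  -96  -95  -93  -93  -91  -91  -90  -88  -88  -86
  -85  -84  -83  -81  -81  -71  -69  -69  -67  -64]
15 [-101 -101  -99  -98  -97  -96  -94  -94  -92  -92  -90  -89  -89  -87
  -87  -86  -85  -84  -82  -82  -67  -67  -65  -65  -63  -62  -61]
20 [-100 -100  -99  -98  -98  -97  -95  -95  -93  -92  -91  -90  -88  -86
  -86  -85  -83  -83  -66  -66  -64  -63  -62  -61  -59  -59  -57]
25 [-101 -101  -99  -96  -96  -94  -93  -92  -91  -89  -89  -88  -87  -84
  -84  -82  -64  -63  -62  -60  -60  -58  -57  -56  -55]
30 [-100  -99  -97  -97  -95  -94  -93  -92  -90  -88  -87  -85  -85  -83
  -82  -61  -59  -58  -57  -56  -54  -54  -53  -52]
35 [-57 -55 -55 -52]
```

View pics/vz.png

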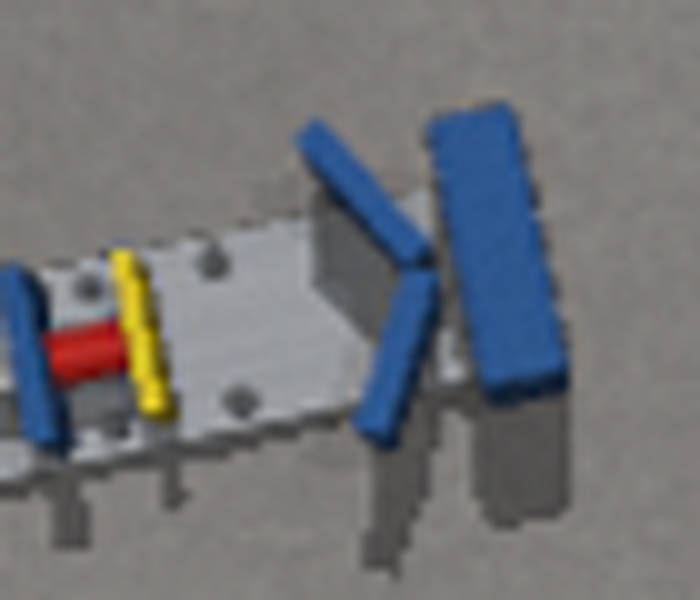

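Request:
play_rows(
  plan=[
    [30,38,0,0,0,0.14,85],
    [60,75,0,0,0,0.28,85],
    [90,112,0,0,0,0.42,85],
    [120,149,0,0,0,0.56,85],
    [150,186,0,0,0,0.7,85],
    [180,223,0,0,0,0.82,85],
    [210,260,0,0,0,0.82,85],
    [240,296,0,0,0,0.82,85],
    [270,332,0,0,0,0.82,85],
    [300,368,0,0,0,0.82,85],
    [325,396,0,0,0,0.82,85],
    [335,408,0,0,0,0.82,85],
  ],
)

```text
clock: 1.35
tcp_pos: [0.5714, -0.2204, 0.2312]
orientation: [-2.61, -1.747, -0.003]
contact_force: [0.9, 0.1, 0.8]
grip_width: 0.0849
```

```bash
python3 - <<'E'
from h import *
o=r.get_obs();print(o['joints'],o['tcp_pos'],o['orientation'])
from scipy.spatial.transform import Rotation as R
M=R.from_rotvec(o['orientation']).as_matrix();print(M.round(3))
f=snap('wrist','w1.png');P=pts(f);m=masks(f)['orange']
q=P[m&(P[...,2]>.15)&(P[...,2]<.2)];print(q.mean(0),len(q));v,u=np.where(m);print(u.min(),u.max(),v.min(),v.max())
E
```

```text
[ 0.51737651  0.39590021 -0.32736378  1.6941078   0.13890862  1.07410938
 -0.24391184] [ 0.57135232 -0.22044228  0.23119873] [-2.60986488 -1.74666821 -0.00321799]
[[ 0.381  0.924  0.001]
 [ 0.924 -0.381  0.002]
 [ 0.002  0.    -1.   ]]
[ 0.56882586 -0.22304538  0.15794871] 938
299 332 199 235
```

View pics/w1.png

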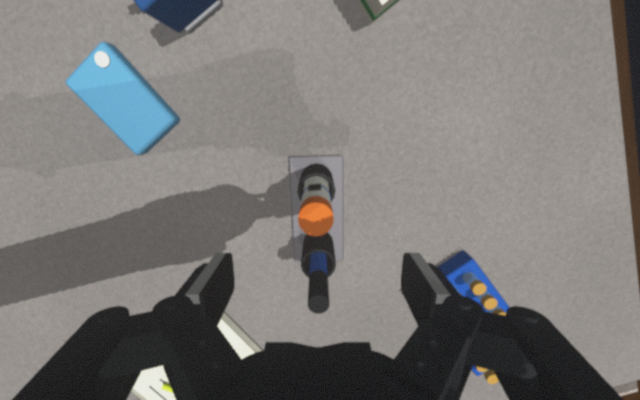

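Request:
play_rows(
  plan=[
    [0,0,-40,0,0,0,85],
    [0,0,-80,0,0,0,85],
    [0,0,-115,0,0,0,85],
    [0,0,-126,0,0,0,85],
    [0,0,-126,0,0,0,85],
    [0,0,-126,0,0,0,85],
  ],
)

```text
clock: 2.0
tcp_pos: [0.5696, -0.2262, 0.1068]
orientation: [2.615, 1.738, 0.002]
contact_force: [0.2, -0.3, 0.9]
grip_width: 0.0848
```

Request:
play_rows(
  plan=[
    [0,0,0,0,0,0,0],
    [0,0,0,0,0,0,0],
    [0,0,0,0,0,0,0],
    [0,0,0,0,0,0,0],
    [0,0,0,0,0,0,0],
    [0,0,0,0,0,0,0],
    [0,0,0,0,0,0,0],
    [0,0,0,0,0,0,0],
  ],
  grip_force=30,
)

```text
clock: 2.8
tcp_pos: [0.569, -0.2252, 0.106]
orientation: [2.616, 1.74, 0.0]
contact_force: [-2.0, 1.0, 5.4]
grip_width: 0.0272
```

```bash
python3 - <<'E'
from h import *
o=r.get_obs();print(o['tcp_pos'],o['orientation'],o['grip_width'],o['contact_force'])
snap('wrist','w2.png');snap('scene','s2.png')
E
```

```text
[ 0.56895467 -0.22515596  0.10596968] [2.61566452e+00 1.73968396e+00 5.81459182e-05] 0.027196368136337887 [-2.02951903  1.03762025  5.41230331]
```

View pics/w2.png

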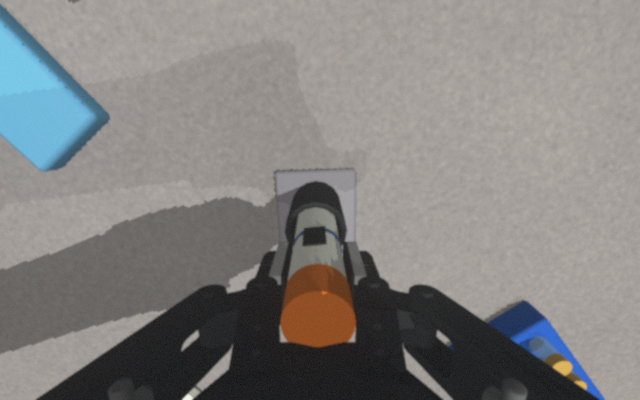

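Request:
play_rows(
  plan=[
    [0,0,25,0,0,0,0],
    [0,0,60,0,0,0,0],
    [0,0,95,0,0,0,0],
    [0,0,110,0,0,0,0],
    [-5,25,110,0,0,0.06,0],
    [-13,60,110,0,0,0.14,0],
    [-21,100,110,0,0,0.24,0],
    [-30,140,110,0,0,0.34,0],
    [-38,180,110,0,0,0.44,0],
    [-47,220,110,0,0,0.54,0],
    [-54,255,110,0,0,0.597,0],
    [-58,273,110,0,0,0.597,0],
  ],
)

```text
clock: 4.1
tcp_pos: [0.5095, 0.0514, 0.2148]
orientation: [-1.98, -2.437, -0.001]
contact_force: [0.9, -0.6, -1.6]
grip_width: 0.0273
```

Request:
play_rows(
  plan=[
    [0,0,0,0,0,0,0],
    [0,0,0,0,0,0,0],
    [0,0,0,0,0,0,0],
  ],
)

```text
clock: 4.4
tcp_pos: [0.511, 0.0461, 0.2148]
orientation: [-1.991, -2.43, 0.002]
contact_force: [-0.0, 0.0, -1.0]
grip_width: 0.0268
```

```bash
python3 - <<'E'
from h import *
from scipy.spatial.transform import Rotation as R
o=r.get_obs();print(o['joints'],o['tcp_pos'],o['grip_width'],o['contact_force']);print(R.from_rotvec(o['orientation']).as_matrix().round(3), toc(o['tcp_pos'])*1000)
for n in ['wrist','scene','top']:
    f=snap(n,n[0]+'3.png')
a=cv2.imread('pics/s3.png')[60:300,200:480];cv2.imwrite('pics/s3z.png',cv2.resize(a,(700,600),interpolation=cv2.INTER_CUBIC))
E
```

```text
[ 0.27026582  0.28116984 -0.56778695  1.92485917  0.18042864  0.98631356
 -0.18228069] [0.51099053 0.04607179 0.21481538] 0.026782765900931073 [-0.04888594  0.02712043 -1.02133957]
[[-0.196  0.981 -0.001]
 [ 0.981  0.196 -0.001]
 [-0.001 -0.001 -1.   ]] [  0.1345024 -46.7435265]
```

View pics/s3z.png

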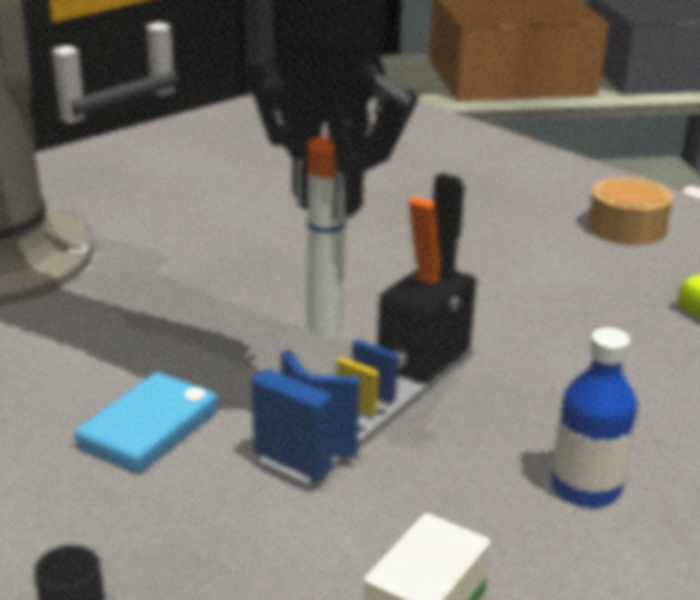

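View pics/w3.png

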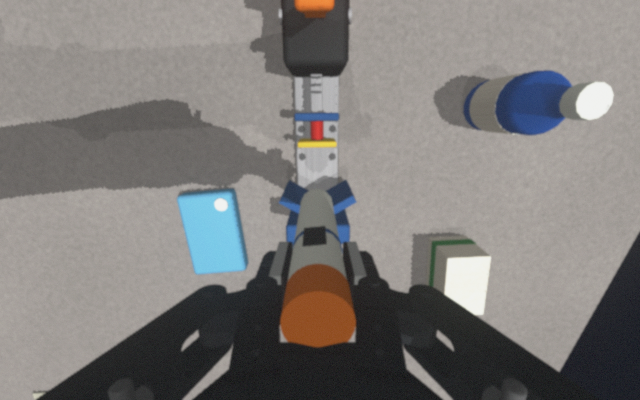

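The scene view shows the logger held upright above the V jaw, with its foot at about (330,192). The wrist view shows it centred over the bar. Next I'll check its tilt and foot height.

```bash
python3 - <<'E'
from h import *
f=load('s3.png');P=pts(f);o=-f['R'].T@f['t']
m=(np.hypot(P[...,0]-.511,P[...,1]-.046)<.025)&(P[...,2]>.09)&(P[...,2]<.21)&(f['color'].min(-1)>90)
v,u=np.where(m);print(len(u),u.min(),u.max(),v.min(),v.max())
for zz in np.arange(.11,.21,.015):
    k=m&(abs(P[...,2]-zz)<.006)
    if k.sum()<5: continue
    q=P[k];d=(q.mean(0)-o)[:2];d/=np.linalg.norm(d)
    vv,uu=np.where(k); print(round(zz,3),k.sum(),q.mean(0).round(4),'axis~',(toc(q.mean(0)[:2]+.011*d)*1000).round(1), uu.min(),uu.max())
q=P[m];print('zmin',np.sort(q[:,2])[:10].round(4))
K=f['camera_matrix']
for z in (.108,.118,.13):
    for nm,p in [('tcp axis',[.511,.0461,z])]:
        c=f['R']@np.array(p)+f['t'];print(nm,z,(c[:2]/c[2]*K[0,0]+K[:2,2]).round(1))
E
```

```text
635 323 338 147 194
0.11 6 [0.517  0.0377 0.1155] axis~ [ -2.2 -47.3] 324 335
0.125 80 [0.5182 0.0388 0.1251] axis~ [ -0.8 -46.4] 323 337
0.14 80 [0.5178 0.0384 0.14  ] axis~ [ -1.2 -46.7] 323 337
0.155 85 [0.5183 0.0386 0.1548] axis~ [ -0.7 -46.7] 323 337
0.17 89 [0.5185 0.0385 0.1703] axis~ [ -0.5 -46.8] 323 337
0.185 90 [0.5184 0.0381 0.1849] axis~ [ -0.8 -47.2] 323 337
0.2 74 [0.5188 0.0386 0.1986] axis~ [ -0.3 -46.8] 323 338
zmin [0.1144 0.1152 0.1155 0.1158 0.1159 0.1159 0.116  0.1168 0.117  0.1171]
tcp axis 0.108 [330.1 194. ]
tcp axis 0.118 [330.2 189.6]
tcp axis 0.13 [330.2 184.2]
```

Request:
play_rows(
  plan=[
    [0,2,-25,0,0,0,0],
    [0,2,-50,0,0,0,0],
    [0,2,-75,0,0,0,0],
    [0,2,-92,0,0,0,0],
    [0,2,-99,0,0,0,0],
    [0,2,-101,0,0,0,0],
    [0,2,-102,0,0,0,0],
    [0,2,-103,0,0,0,0],
    [0,2,-103,0,0,0,0],
    [0,2,-103,0,0,0,0],
  ],
)

```text
clock: 5.55
tcp_pos: [0.5112, 0.0498, 0.1128]
orientation: [1.988, 2.431, 0.001]
contact_force: [0.6, -0.2, -0.5]
grip_width: 0.027
```

Request:
play_rows(
  plan=[
    [0,0,-1,0,0,0,0],
    [0,0,-1,0,0,0,0],
    [0,0,-1,0,0,0,0],
  ],
)

```text
clock: 5.85
tcp_pos: [0.5109, 0.0498, 0.1113]
orientation: [1.989, 2.432, -0.0]
contact_force: [-0.4, -0.3, -0.3]
grip_width: 0.0272
```

```bash
python3 - <<'E'
from h import *
o=r.get_obs();print(o['tcp_pos'],o['contact_force'])
f=snap('scene','s4.png');a=f['color'][60:300,200:480];cv2.imwrite('pics/s4z.png',cv2.resize(a,(700,600),interpolation=cv2.INTER_CUBIC))
E
```

```text
[0.51085476 0.04978432 0.11132167] [-0.36821516 -0.33574719 -0.32585611]
```

View pics/s4z.png

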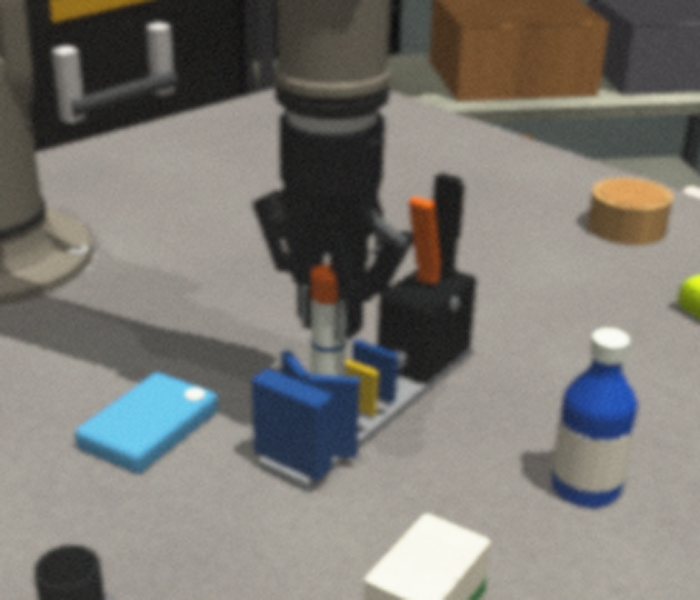

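Request:
play_rows(
  plan=[
    [0,0,-1,0,0,0,0],
    [0,0,-1,0,0,0,0],
    [0,0,-1,0,0,0,0],
  ],
)

```text
clock: 6.2
tcp_pos: [0.5108, 0.0498, 0.1103]
orientation: [-1.989, -2.432, 0.0]
contact_force: [0.2, 1.0, 0.1]
grip_width: 0.0271
```

Request:
play_rows(
  plan=[
    [0,0,-1,0,0,0,0],
    [0,0,-1,0,0,0,0],
    [0,0,-1,0,0,0,0],
  ],
)

```text
clock: 6.5
tcp_pos: [0.5111, 0.0499, 0.1099]
orientation: [1.988, 2.432, 0.0]
contact_force: [-1.6, 0.2, 5.5]
grip_width: 0.0274
```

Request:
play_rows(
  plan=[
    [0,0,0.5,0,0,0,32],
    [0,0,0.5,0,0,0,36],
    [0,0,0.5,0,0,0,42],
    [0,0,0.5,0,0,0,50],
    [0,0,0.5,0,0,0,60],
    [0,0,0.5,0,0,0,75],
    [0,0,0.5,0,0,0,80],
    [0,0,0.5,0,0,0,80],
  ],
)

```text
clock: 7.3
tcp_pos: [0.5109, 0.0498, 0.1098]
orientation: [-1.989, -2.432, 0.0]
contact_force: [0.5, -0.1, 0.6]
grip_width: 0.08
```

```bash
python3 - <<'E'
from h import *
o=r.get_obs();print(o['tcp_pos'],o['contact_force'],o['grip_width'])
f=snap('scene','s5.png');a=f['color'][60:300,200:480];cv2.imwrite('pics/s5z.png',cv2.resize(a,(700,600),interpolation=cv2.INTER_CUBIC))
snap('wrist','w5.png')
E
```

```text
[0.51085221 0.04979735 0.10978756] [ 0.47837144 -0.14720217  0.5837555 ] 0.07998354283522537
```

View pics/s5z.png

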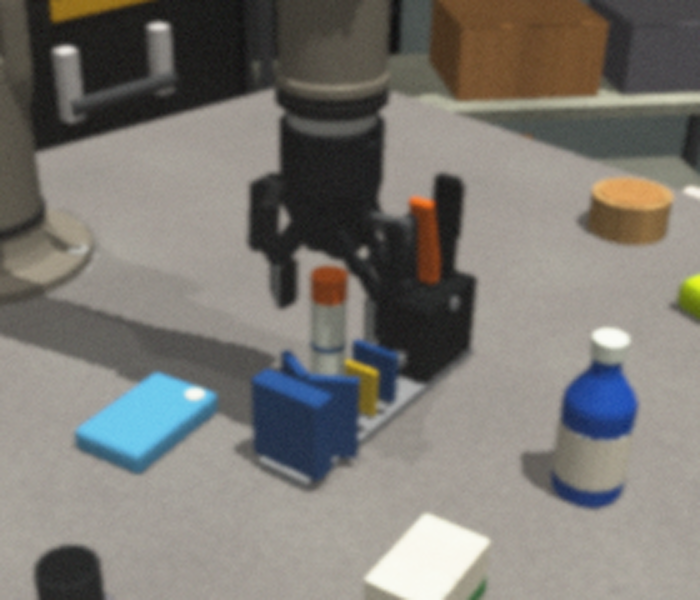

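View pics/w5.png

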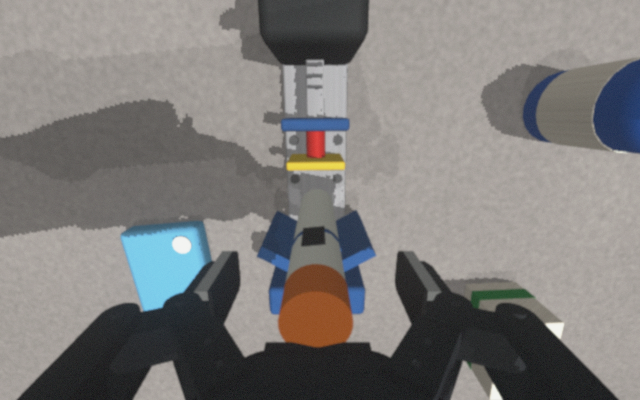

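Request:
play_rows(
  plan=[
    [0,0,20,0,0,0,85],
    [0,0,50,0,0,0,85],
    [0,0,90,0,0,0,85],
    [0,0,130,0,0,0,85],
    [0,0,135,0,0,-0.14,85],
    [-4,20,135,0,0,-0.28,85],
    [-9,45,135,0,0,-0.42,85],
    [-15,70,135,0,0,-0.56,85],
    [-21,95,135,0,0,-0.7,85],
    [-27,120,135,0,0,-0.84,85],
    [-31,145,135,0,0,-0.98,85],
    [-33,154,135,0,0,-1.12,85],
  ],
)

```text
clock: 8.6
tcp_pos: [0.4769, 0.2068, 0.245]
orientation: [-2.977, -1.001, -0.001]
contact_force: [-0.1, 0.6, -1.1]
grip_width: 0.0847
```

Request:
play_rows(
  plan=[
    [0,0,0,0,0,-0.14,85],
    [0,0,0,0,0,-0.28,85],
    [0,0,0,0,0,-0.42,85],
    [0,0,0,0,0,-0.442,85],
    [0,0,0,0,0,-0.442,85],
    [0,0,0,0,0,-0.442,85],
  ],
)

```text
clock: 9.2
tcp_pos: [0.4778, 0.2038, 0.2448]
orientation: [3.124, 0.332, -0.0]
contact_force: [-0.3, -0.7, -0.3]
grip_width: 0.0851
```

```bash
python3 - <<'E'
from h import *
from scipy.spatial.transform import Rotation as R
o=r.get_obs();print(o['joints'],o['tcp_pos'],o['grip_width'],o['contact_force']);M=R.from_rotvec(o['orientation']).as_matrix();print(M.round(3), toc(o['tcp_pos'])*1000, np.degrees(np.arctan2(M[1,1],M[0,1])))
for n in ['wrist','scene','top']:
    f=snap(n,n[0]+'6.png')
    P=pts(f);C=toc(P)*1000;m=masks(f)['orange']&(P[...,2]>.172)&(P[...,2]<.19)&(C[...,1]>50);c=C[m]
    if len(c)>3: print(n,'trig top',c.mean(0),c.min(0),c.max(0),len(c))
    m=(P[...,2]>.178)&(P[...,2]<.19)&(C[...,1]>115)&(C[...,1]<145)&(abs(C[...,0])<20);c=C[m]
    if len(c)>3:print(n,'handle',c.mean(0),c.min(0),c.max(0),len(c))
    m=masks(f)['orange']&(P[...,2]>.150)&(P[...,2]<.19)&(C[...,1]<-20)&(C[...,1]>-90);c=C[m]
    if len(c)>3:print(n,'cap',c.mean(0),np.median(P[m],0),P[m].max(0)[2],len(c))
a=cv2.imread('pics/s6.png')[60:300,200:480];cv2.imwrite('pics/s6z.png',cv2.resize(a,(700,600),interpolation=cv2.INTER_CUBIC))
E
```

```text
[-0.14981444  0.2396379  -0.43518813  1.88459012  0.11617786  1.04193694
 -1.99212027] [0.47784151 0.2037964  0.2448143 ] 0.08505855687307433 [-0.31342987 -0.67601753 -0.2961681 ]
[[ 0.978  0.21  -0.   ]
 [ 0.21  -0.978 -0.   ]
 [-0.     0.    -1.   ]] [-5.99280341e-02  1.14426797e+02] -77.88104095139717
wrist trig top [ 1.78877242 89.0035729 ] [-8.72123806 83.64664876] [11.27455897 93.99309013] 315
wrist handle [  1.30243085 130.57605083] [-11.32406011 123.7374496 ] [ 12.06683416 138.37752332] 536
wrist cap [  1.87133335 -41.77842952] [0.51176845 0.05197405 0.16212006] 0.16473289665201854 943
scene trig top [ 1.83929793 85.3040142 ] [-10.26579692  81.76362796] [11.04494474 90.01479741] 34
scene handle [  1.77982218 127.01858288] [ -9.87770386 121.57312198] [ 13.2414909  133.37536597] 44
scene cap [  4.1128638 -48.2291372] [0.51681445 0.04509317 0.16039641] 0.16237081149428984 133
top trig top [-4.56615079 86.69545085] [-9.73869794 82.47239463] [ 0.44397413 91.56415044] 22
top handle [ -6.80897746 127.75276846] [-11.65971469 122.78062745] [  0.52901707 135.54547959] 31
top cap [  2.68463873 -42.08797213] [0.51432352 0.05284528 0.16297393] 0.1691784078793342 26
```

View pics/s6z.png

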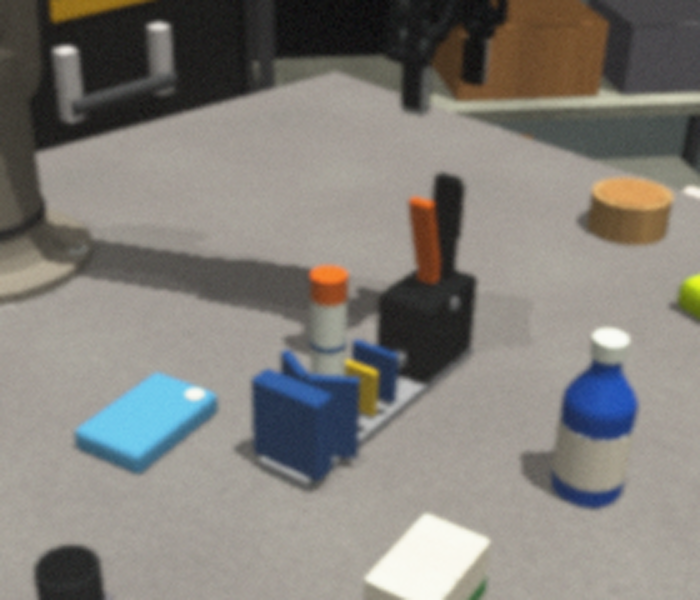

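View pics/w6.png

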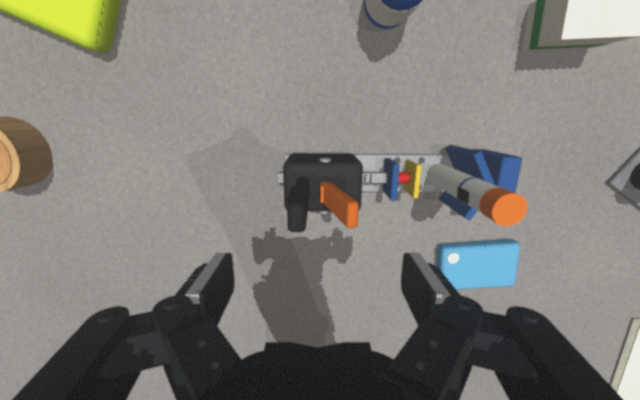

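Request:
play_rows(
  plan=[
    [0,0,-30,0,0,0,85],
    [0,0,-60,0,0,0,85],
    [0,0,-85,0,0,0,85],
    [0,0,-99,0,0,0,85],
    [0,1,-99,0,0,0,85],
    [-1,3,-99,0,0,0,85],
    [-1,4,-99,0,0,0,85],
    [-1,4,-99,0,0,0,85],
  ],
)

```text
clock: 10.15
tcp_pos: [0.4776, 0.2085, 0.1471]
orientation: [-3.124, -0.328, -0.004]
contact_force: [-0.4, -0.1, -0.3]
grip_width: 0.0849
```

```bash
python3 - <<'E'
from h import *
o=r.get_obs();print(o['tcp_pos'],toc(o['tcp_pos'])*1000,o['grip_width'],o['contact_force'])
f=snap('scene','s7.png');a=f['color'][60:300,200:480];cv2.imwrite('pics/s7z.png',cv2.resize(a,(700,600),interpolation=cv2.INTER_CUBIC))
f=snap('wrist','w7.png');f=snap('top','t7.png')
E
```

```text
[0.47759085 0.2085166  0.14705394] [  0.65996769 119.09850407] 0.08490263609783195 [-0.40211213 -0.06153138 -0.26290388]
```

View pics/s7z.png

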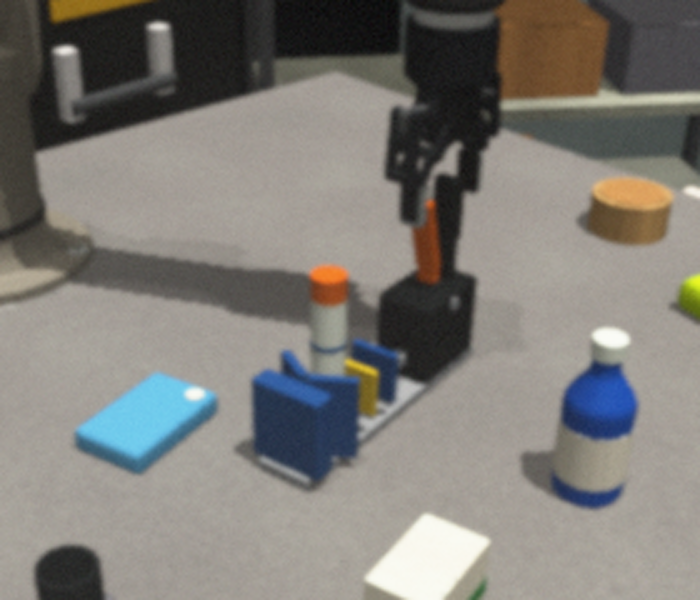

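View pics/w7.png

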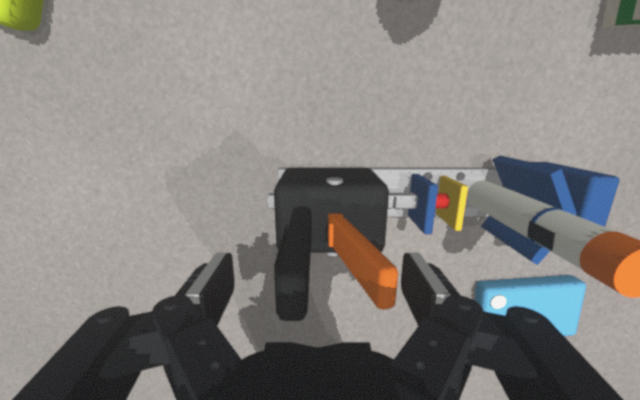

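View pics/t7.png

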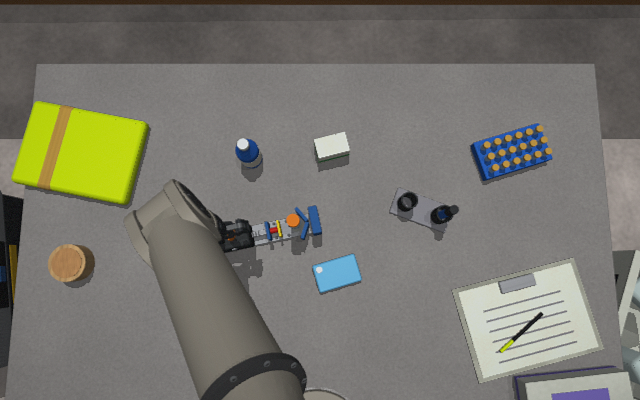

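The wrist view shows the handle and trigger between the open fingers. It also shows the jaw plate at (423,203), the pad at (452,203) and the logger, so this camera can track the pumping. First squeeze now.

Request:
play_rows(
  plan=[
    [0,0,0,0,0,0,30],
    [0,0,0,0,0,0,30],
    [0,0,0,0,0,0,30],
    [0,0,0,0,0,0,30],
    [0,0,0,0,0,0,30],
    [0,0,0,0,0,0,30],
    [0,0,0,0,0,0,30],
    [0,0,0,0,0,0,30],
  ],
  grip_force=30,
)

```text
clock: 11.1
tcp_pos: [0.4773, 0.2089, 0.1472]
orientation: [-3.123, -0.328, -0.003]
contact_force: [-2.9, -0.1, 9.6]
grip_width: 0.0352
```

```bash
cat >> h.py <<'E'
def meas(f):
    P=pts(f);C=toc(P)*1000;mk=masks(f);z=P[...,2];out={}
    near=abs(C[...,0])<24
    for nm,m in dict(pad=mk['yellow']&near&(z>.02)&(z<.064)&(C[...,1]<20)&(C[...,1]>-60),padtop=mk['yellow']&near&(z>.057)&(z<.066)&(C[...,1]<20)&(C[...,1]>-60),
        jaw=mk['blue']&near&(z>.02)&(z<.07)&(C[...,1]<50)&(C[...,1]>-36),cap=mk['orange']&(z>.145)&(z<.18)&(C[...,1]<-20)&(C[...,1]>-90)&(abs(C[...,0])<40),
        trig=mk['orange']&(z>.12)&(z<.19)&(C[...,1]>60)&(C[...,1]<120)).items():
        c=C[m]
        if len(c)>4: out[nm]=(len(c),np.median(c,0).round(1),np.percentile(c[:,1],[3,97]).round(1))
    return out
def chk(tag):
    o=r.get_obs();print(o['clock'],(toc(o['tcp_pos'])*1000).round(1),o['tcp_pos'][2].round(4),o['grip_width'].round(4),o['contact_force'].round(1))
    f=snap('wrist','w%s.png'%tag)
    for k,v in meas(f).items(): print(k,*v)
E
python3 - <<'E'
from h import *
print(meas(load('w7.png')));chk('8')
E
```

```text
{'pad': (945, array([4. , 1.4]), array([-2.8,  2.2])), 'padtop': (343, array([ 1. , -0.1]), array([-3.4,  2.1])), 'jaw': (359, array([ 1.4, 27. ]), array([23.9, 29.6])), 'cap': (1709, array([  7. , -35.3]), array([-43.3, -29.6])), 'trig': (2746, array([ 5. , 94.9]), array([ 85.5, 106.4]))}Traceback (most recent call last):
  File "<stdin>", line 2, in <module>
  File "h.py", line 28, in chk
    o=r.get_obs();print(o['clock'],(toc(o['tcp_pos'])*1000).round(1),o['tcp_pos'][2].round(4),o['grip_width'].round(4),o['contact_force'].round(1))
                                                                                              ^^^^^^^^^^^^^^^^^^^^^
AttributeError: 'float' object has no attribute 'round'
```

```bash
sed -i "s/o\['grip_width'\].round(4)/round(o['grip_width'],4)/" h.py
python3 - <<'E'
from h import *
chk('8')
E
```

```text
11.1 [  0.5 119.5] 0.1472 0.0352 [-2.9 -0.1  9.6]
pad 992 [ 4.2 -6.5] [-10.8  -5.8]
padtop 354 [ 1.2 -8.2] [-11.4  -6. ]
jaw 356 [ 1.4 19.1] [16.  21.5]
cap 1653 [  7.1 -35.2] [-42.7 -29.7]
trig 1571 [  9.7 107.5] [103.3 111.4]
```

View pics/w8.png

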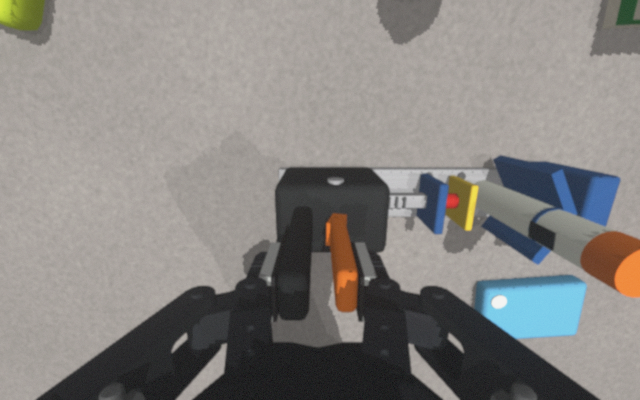

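Request:
play_rows(
  plan=[
    [0,0,0,0,0,0,85],
    [0,0,0,0,0,0,85],
    [0,0,0,0,0,0,85],
    [0,0,0,0,0,0,85],
    [0,0,0,0,0,0,85],
    [0,0,0,0,0,0,85],
    [0,0,0,0,0,0,85],
    [0,0,0,0,0,0,85],
    [0,0,0,0,0,0,85],
    [0,0,0,0,0,0,85],
  ],
)

```text
clock: 12.15
tcp_pos: [0.4769, 0.2078, 0.1458]
orientation: [-3.124, -0.327, -0.0]
contact_force: [-0.4, -0.0, -0.2]
grip_width: 0.085
```

```bash
python3 - <<'E'
from h import *
chk('9')
E
```

```text
12.15 [ -0.2 118.6] 0.1458 0.085 [-0.4 -0.  -0.2]
pad 1008 [ 4.5 -6.5] [-10.8  -5.7]
padtop 354 [ 1.5 -8.1] [-11.3  -6. ]
jaw 358 [ 1.5 19. ] [16.1 21.5]
cap 1645 [  7.2 -34.9] [-42.5 -29.5]
trig 2790 [ 4.9 94.8] [ 85.5 106.3]
```

Request:
play_rows(
  plan=[
    [0,0,0,0,0,0,30],
    [0,0,0,0,0,0,30],
    [0,0,0,0,0,0,30],
    [0,0,0,0,0,0,30],
    [0,0,0,0,0,0,30],
    [0,0,0,0,0,0,30],
    [0,0,0,0,0,0,30],
    [0,0,0,0,0,0,30],
  ],
)

```text
clock: 13.0
tcp_pos: [0.4772, 0.2089, 0.147]
orientation: [-3.123, -0.328, -0.002]
contact_force: [-2.0, 0.4, 8.7]
grip_width: 0.0355
```

```bash
python3 - <<'E'
from h import *
chk('10')
E
```

```text
13.0 [  0.4 119.5] 0.147 0.0355 [-2.   0.4  8.7]
pad 1018 [  4.1 -13.4] [-17.8 -12.6]
padtop 358 [  1.6 -15. ] [-18.4 -12.7]
jaw 365 [ 1.2 12.1] [ 9.2 14.6]
cap 1659 [  7.3 -35.2] [-42.6 -29.5]
trig 1574 [  9.6 107.5] [103.3 111.4]
```

Request:
play_rows(
  plan=[
    [0,0,0,0,0,0,85],
    [0,0,0,0,0,0,85],
    [0,0,0,0,0,0,85],
    [0,0,0,0,0,0,85],
    [0,0,0,0,0,0,85],
    [0,0,0,0,0,0,85],
    [0,0,0,0,0,0,85],
    [0,0,0,0,0,0,85],
    [0,0,0,0,0,0,85],
    [0,0,0,0,0,0,85],
  ],
)

```text
clock: 14.05
tcp_pos: [0.4769, 0.2078, 0.1458]
orientation: [3.124, 0.327, -0.0]
contact_force: [-0.8, 1.1, 0.4]
grip_width: 0.0852
```

Request:
play_rows(
  plan=[
    [0,0,0,0,0,0,30],
    [0,0,0,0,0,0,30],
    [0,0,0,0,0,0,30],
    [0,0,0,0,0,0,30],
    [0,0,0,0,0,0,30],
    [0,0,0,0,0,0,30],
    [0,0,0,0,0,0,30],
    [0,0,0,0,0,0,30],
  ],
)

```text
clock: 14.85
tcp_pos: [0.4773, 0.2089, 0.1471]
orientation: [-3.123, -0.328, -0.002]
contact_force: [-1.5, -0.4, 9.1]
grip_width: 0.0356
```

```bash
python3 - <<'E'
from h import *
chk('11')
E
```

```text
14.85 [  0.4 119.5] 0.1471 0.0356 [-1.5 -0.4  9.1]
pad 1033 [  3.9 -20.3] [-24.5 -19.4]
padtop 361 [  1.6 -21.8] [-25.  -19.6]
jaw 367 [1.5 5.3] [2.3 7.7]
cap 1663 [  7.2 -35.2] [-42.8 -29.5]
trig 1579 [  9.6 107.5] [103.3 111.4]
```

View pics/w11.png

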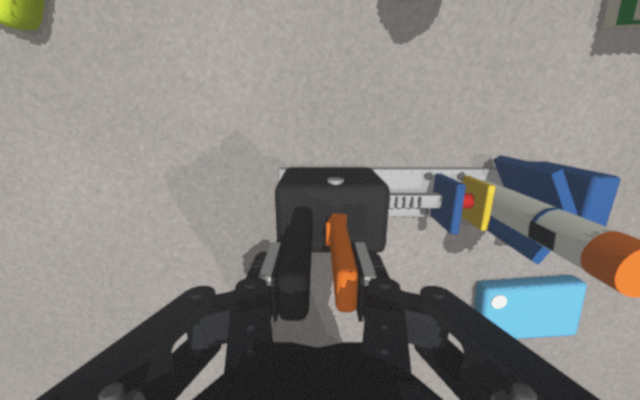

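The pad is now close to the logger but still a few mm short. Next pump.

Request:
play_rows(
  plan=[
    [0,0,0,0,0,0,85],
    [0,0,0,0,0,0,85],
    [0,0,0,0,0,0,85],
    [0,0,0,0,0,0,85],
    [0,0,0,0,0,0,85],
    [0,0,0,0,0,0,85],
    [0,0,0,0,0,0,85],
    [0,0,0,0,0,0,85],
    [0,0,0,0,0,0,85],
    [0,0,0,0,0,0,85],
  ],
)

```text
clock: 15.9
tcp_pos: [0.4768, 0.2078, 0.1458]
orientation: [3.124, 0.327, -0.0]
contact_force: [0.4, 0.2, -0.1]
grip_width: 0.0851
```

Request:
play_rows(
  plan=[
    [0,0,0,0,0,0,30],
    [0,0,0,0,0,0,30],
    [0,0,0,0,0,0,30],
    [0,0,0,0,0,0,30],
    [0,0,0,0,0,0,30],
    [0,0,0,0,0,0,30],
    [0,0,0,0,0,0,30],
    [0,0,0,0,0,0,30],
  ],
)

```text
clock: 16.7
tcp_pos: [0.4773, 0.2089, 0.1471]
orientation: [-3.123, -0.328, -0.002]
contact_force: [-3.3, -0.0, 9.4]
grip_width: 0.0356
```

```bash
python3 - <<'E'
from h import *
chk('12')
f=snap('scene','s12.png');a=f['color'][100:280,240:420];cv2.imwrite('pics/s12z.png',cv2.resize(a,(600,600),interpolation=cv2.INTER_CUBIC))
E
```

```text
16.7 [  0.4 119.5] 0.1471 0.0356 [-3.3 -0.   9.4]
pad 1041 [  3.9 -27.1] [-31.2 -26.2]
padtop 356 [  1.6 -28.6] [-31.7 -26.3]
jaw 376 [ 1.1 -1.5] [-4.5  1.1]
cap 1260 [  8.2 -37.4] [-44.9 -32.9]
trig 1563 [  9.7 107.4] [103.3 111.4]
```

View pics/s12z.png

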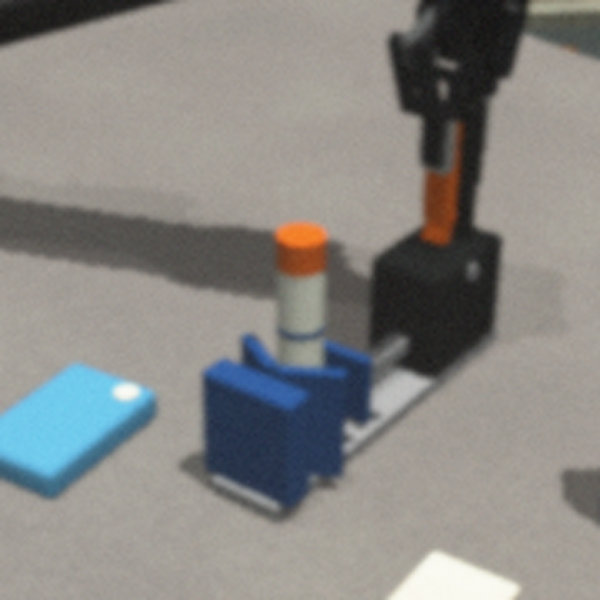

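View pics/w12.png

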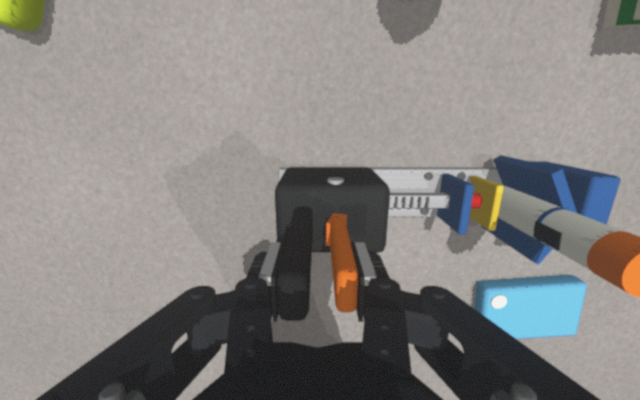

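The pad now touches the logger and has pushed it about 2–3 mm. The pin is still free, with the pad-to-jaw gap unchanged at 25.6 mm. One more pump.

Request:
play_rows(
  plan=[
    [0,0,0,0,0,0,85],
    [0,0,0,0,0,0,85],
    [0,0,0,0,0,0,85],
    [0,0,0,0,0,0,85],
    [0,0,0,0,0,0,85],
    [0,0,0,0,0,0,85],
    [0,0,0,0,0,0,85],
    [0,0,0,0,0,0,85],
    [0,0,0,0,0,0,85],
    [0,0,0,0,0,0,85],
  ],
)

```text
clock: 17.8
tcp_pos: [0.4769, 0.2078, 0.1458]
orientation: [3.124, 0.327, 0.0]
contact_force: [0.1, -0.8, -0.5]
grip_width: 0.085
```

Request:
play_rows(
  plan=[
    [0,0,0,0,0,0,30],
    [0,0,0,0,0,0,30],
    [0,0,0,0,0,0,30],
    [0,0,0,0,0,0,30],
    [0,0,0,0,0,0,30],
    [0,0,0,0,0,0,30],
    [0,0,0,0,0,0,30],
    [0,0,0,0,0,0,30],
  ],
)

```text
clock: 18.6
tcp_pos: [0.4773, 0.2089, 0.1471]
orientation: [-3.123, -0.328, -0.003]
contact_force: [-2.1, 0.3, 9.9]
grip_width: 0.0354
```

```bash
python3 - <<'E'
from h import *
chk('13')
f=snap('scene','s13.png');a=f['color'][100:280,240:420];cv2.imwrite('pics/s13z.png',cv2.resize(a,(600,600),interpolation=cv2.INTER_CUBIC))
E
```

```text
18.6 [  0.4 119.5] 0.1471 0.0354 [-2.1  0.3  9.9]
pad 1023 [  3.6 -32.2] [-36.2 -31.3]
padtop 350 [  1.3 -33.7] [-36.8 -31.6]
jaw 378 [ 1.2 -8.2] [-11.3  -5.7]
cap 633 [  9.5 -41.7] [-49.4 -38. ]
trig 1567 [  9.7 107.5] [103.3 111.4]
```

View pics/s13z.png

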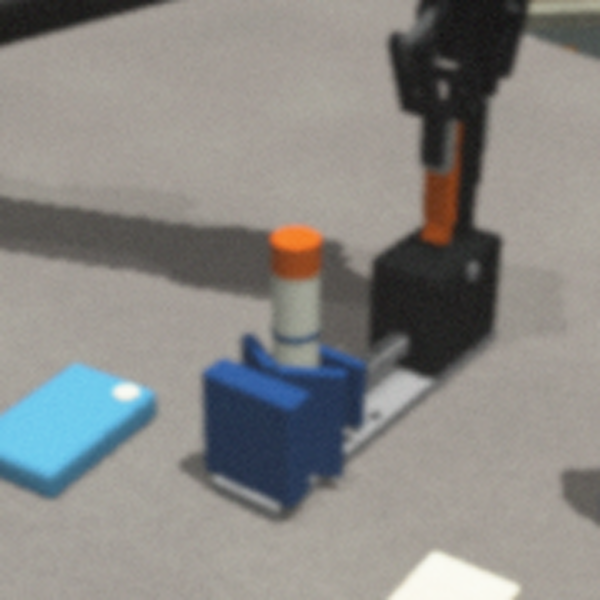

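View pics/w13.png

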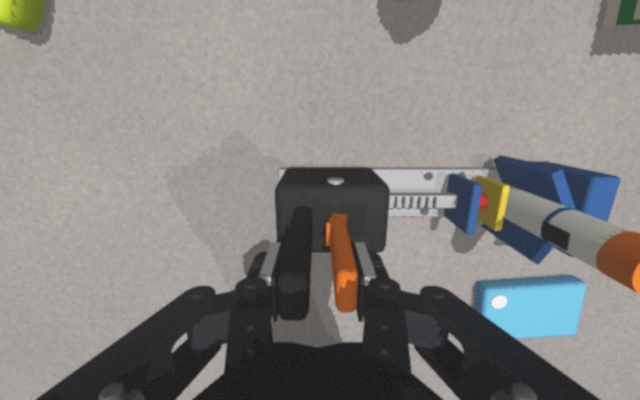

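The pin is now compressed about 1.6 mm, with the pad-to-jaw gap down from 25.6 to 24.0 mm. The logger is seated upright in the V. I'll hold the squeeze and re-check before handing in.

Request:
play_rows(
  plan=[
    [0,0,0,0,0,0,30],
    [0,0,0,0,0,0,30],
    [0,0,0,0,0,0,30],
    [0,0,0,0,0,0,30],
    [0,0,0,0,0,0,30],
  ],
)

```text
clock: 19.2
tcp_pos: [0.4773, 0.2089, 0.1471]
orientation: [-3.123, -0.328, -0.003]
contact_force: [-2.2, -0.0, 9.5]
grip_width: 0.0354
```

```bash
python3 - <<'E'
from h import *
chk('14')
f=snap('scene','s14.png');P=pts(f);C=toc(P)*1000;o=-f['R'].T@f['t']
for zz in (.1,.11,.12,.13,.15):
    k=(abs(P[...,2]-zz)<.005)&(abs(C[...,0])<25)&(C[...,1]<-25)&(C[...,1]>-80)
    q=P[k].mean(0);d=(q-o)[:2];d/=np.linalg.norm(d);print(zz,k.sum(),(toc(q[:2]+.011*d)*1000).round(1))
r.hand_in()
E
```

```text
19.2 [  0.4 119.5] 0.1471 0.0354 [-2.2 -0.   9.5]
pad 1023 [  3.7 -32.2] [-36.5 -31.3]
padtop 355 [  1.4 -33.5] [-36.8 -31.6]
jaw 372 [ 1.3 -8.2] [-11.3  -5.7]
cap 643 [  9.5 -41.7] [-49.6 -37.9]
trig 1574 [  9.7 107.5] [103.3 111.3]
0.1 62 [  0.5 -52.1]
0.11 58 [  0.4 -52.4]
0.12 66 [  0.1 -52.1]
0.13 60 [  0.2 -52.3]
0.15 65 [  0.7 -51.9]
the job is handed in; nothing more can be done
```

I pulled the logger from its well, stood it on the bar about 8 mm in front of its seat and let go with the pad clear. I then pumped the trigger five times, letting it spring back fully between squeezes. I handed in at about 19 s with the trigger still squeezed home at 30 N grip.

My last checks, all from the cameras and gripper readings:
- **Logger:** it stands upright in the V jaw at clamp y ≈ -52 mm, against my seat estimate of about -51 mm, and it had stopped moving.
- **Pad:** it is pressed in about 1.6 mm, well under the 13 mm limit. From the spring figures that is roughly 2.9 N; I could not measure that force or the V jaw's force directly.
- **Trigger:** the gripper opening is 35.4 mm and the trigger is upright on its stop.
- **Other objects:** I touched none of them on purpose, but I did not measure their positions again at the end.

No check failed or disagreed. Handing in gave no verdict.

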